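# Lay the horsehair brush down and clamp it on the ski rail

## Robot

A 7-joint arm with a two-finger parallel gripper is mounted at the origin on the work surface. World frame = base frame: x ahead of the robot, y to its left, z up, the work surface at z = 0. Lengths are in mm, angles in rad, forces in N, time in s.
With the tool pointing down it reaches from about 400 to 875 mm from the base axis. Payload 6.5 kg.
Tool frame: the origin (TCP) lies midway between the tips of the shut fingers; the grasp point (between the pads) lies 19 mm behind it (grip_depth is the distance from the TCP to the grasp point, in mm); y points along the fingers, z is the direction in which the jaws open and shut, and the axes are right-handed (so a half turn about y gives the same grasp; the last joint's range is limited). The gripper opens to 88 mm and grips with 3 to 60 N. Pads are 18 mm wide; open, the fingers measure 123 mm over their backs; the gripper's body (75 mm by 187 mm) begins 45 mm behind the grasp point.
Start: joints at [-1.367, 0.536, -0.004, 1.538, 0.003, 1.067, -0.071], TCP at [173.245, 626.479, 238.716] pointing down, gripper open.
Joint ranges: [-2.7, 2.7], [-0.37, 2.16], [-1.27, 1.26], [0.24, 2.4], [-1.31, 4.45], [0.19, 1.91], [-2.76, 2.76]. Speed limits (rad/s): [2.39, 2.39, 3.14, 3.14, 3.14, 3.14, 3.14].

## Interface

Orientations are given as a unit quaternion [x, y, z, w].
In Python, from bench import move_pose, move_l, set_joints, grip, hold, inverse_kinematics, camera, IKError, sign_off, read_clock, read_q, read_joint_velocities, read_tau, read_ee_pos, read_eef_rot, read_contact_force, read_ft_torque, read_finger_gap, grip_depth gives the robot as it stands. The module is installed in compiled form; this text tells all that it offers. Calls block until the motion is done:
- move_pose(position, orientation): joint-space move of the TCP to a pose.
- move_l(position, rot=None, speed=150, guard=None): straight line of the TCP; rot=None keeps the orientation; speed is the mean speed in mm/s. With guard (N) it stops when the force on the tool has changed by that much, and returns True; else False.
- set_joints(angles): joint-space move.
- grip(opening, newtons=None): finger opening in mm; newtons is the grip in N (None keeps the last); returns when the fingers have stopped.
- hold(seconds).
- inverse_kinematics(position, orientation): joint angles nearest the present ones, or None.
- camera(name): name is "scene" or "top" or "wrist"; returns a dict with "image" (420x560x3 uint8, blue, green, red), "z_map" (420x560 float32, mm along the optical axis (not along the pixel's ray), 0 where there is no reading), "K" (3x3 intrinsics, pixels), "world_from_camera" (4x4, takes a point from camera to world coordinates). Camera axes: x right, y up, looking along -z (the intrinsics and any distortion apply to the point x, -y, -z); pixel columns grow to the right and rows downward; lengths in mm; the calibration is good to about 2 mm. The wrist camera is an equidistant fisheye: a pixel r from the principal point sees the ray r / f radians off the axis. A picture is of the moment at which its call begins.
A pose or a line that the arm cannot do raises IKError and nothing moves.
- sign_off(): hands the job in, once; it reports no verdict.
Readings, each from a call of its own:
- read_clock(): time.
- read_q(): joint angles.
- read_joint_velocities(): joint speeds.
- read_tau(): joint torques, N m.
- read_ee_pos(): TCP position.
- read_eef_rot(): TCP orientation.
- read_contact_force(): force on the tool from outside, world axes, zero at the start.
- read_ft_torque(): the same for the moment, N m.
- read_finger_gap(): finger opening in mm.
Only numpy, scipy, OpenCV 4.12 (cv2) and the standard library are available. Lean on these libraries where they do the work, as an engineer would, in place of code of your own. Each camera call takes 0.05 s, during which the arm holds its last target.

## Task

The horsehair brush stands on end on the clamp rail and I want to comb the old wax out of it: push it over with the fingers, without picking it up, so that it lies on its beech back along the rail with the bristles up and its head towards the end stop. Then slide the clamp carriage up until the brush is held square and snug between the spring pad and the end stop, at about 8 N of pad pressure (under 4 N it is loose, over 15 N it harms the brush), and let go. Push the brush gently, under 20 N, and leave the other things on the bench where they are.

Things in the scene. Friction and masses are not known exactly. Their poses are not given: they have to be found in the camera images.
- rail: Fixed clamp rail: plywood bed 134 x 500 mm, upper face 16 mm above the bench, a steel rail 8 mm wide and 10 mm high along each long edge (112 mm clear between). Origin at the centre of its underside; y runs along the rail towards the end stop, x across it, z up.
- stop_zone (a point): Point on the bed, 192 mm along the rail's y. The end stop, a steel block 80 mm wide and 34 mm high over the bed with a black knob on top (to 48 mm), is bolted across the bed here: its face that looks to -y lies anywhere from 20 mm before to 20 mm beyond this point along y. Its place is not measured: find it by feel.
- carriage: Clamp carriage, slides along the rail's y only (up to 240 mm from the end of its travel at rail y = -185 mm) with a steady friction of about 10 N, and stays where it is left, also against its pad's spring up to those 10 N. Origin on the bed's upper face below its centre, axes as the rail's. A dark steel slab 134 x 50 mm spans the bed, 12 to 26 mm above it.
- push_plate (a point): Centre of the carriage's upright aluminium push plate, 64 mm above the bed, 17 mm behind (-y of) the carriage's origin. The plate is 50 mm wide (x), 16 mm thick (y) and rises from the slab to 100 mm above the bed: push its -y face or pinch it.
- pad_face (a point): Middle of the unloaded front (+y) face of the carriage's steel spring pad, 39 mm ahead of the carriage's origin. The pad is 64 mm wide, from 3 to 26 mm above the bed, and gives by 1 mm per 2.5 N, at most 8 mm. (This point moves with the carriage and does not show the spring's give.)
- brush: Horsehair brush on end on the bed, 0.2 to 0.36 kg. Beech back 62 (x) x 28 (y) x 160 long (z); dark bristle block 52 x 24 x 140 mm on its -y face (bristle face at y = -38 mm). Origin: centre of the back's end face it stands on; z along the brush, y out of the beech back, roughly to the stop. Pushed on the bristle face well above 80 mm it tips over its back's lower edge; pushed low it slides.
- brush_mid (a point): Point at half length inside the beech back, 80 mm along the brush's z from its origin; 14 mm above the bed when the brush lies on its back.
- iron: Bystander: red enamelled waxing iron with black loop handle, 170 x 95 x 109 mm, left of the rail. Leave it. Origin at its underside.
- scraper: Bystander: clear acrylic scraper plate lying flat, 60 x 140 x 5 mm, between the robot and the rail. Leave it. Origin at its underside.
- cork: Bystander: square cork block, 70 x 70 x 40 mm, between the robot and the rail. Leave it. Origin at its underside.
- tin: Bystander: round metal wax tin, 62 mm across, 32 mm high, between the robot and the rail. Leave it. Origin at its underside.
- bottle: Bystander: closed white bottle with black cap, 52 mm across, 140 mm high, standing beyond the rail. Leave it. Origin at its underside.
- copper_brush: Bystander: low beech brush with copper bristles, lying bristles down, 60 x 110 x 42 mm, right of the rail. Leave it. Origin at its underside.
- screwdriver: Bystander: screwdriver lying beyond the rail. Leave it. Origin at its underside (middle of the tool).
- wax_bar: Bystander: pale bar of wax, 34 x 80 x 18 mm, on the bench close beside the rail's far long edge. Leave it. Origin at its underside.

How it is judged (in metres and radians):
On the way, in this order (a step that is already met when the one before it is completed fails the run):
1. the brush lies on its beech back on the bed, bristles up (angle between brush's own y axis and vertical above 3 rad and x of brush_mid in the frame of rail between -0.03 and 0.03 m and height (world z) of brush_mid below 0.04 m), for 0.2 s.
2. the brush is pinched square between pad and stop (all of step 1 and angle between the z axis of brush and the y axis of rail, either way round below 0.06 rad and contact force between carriage and brush above 4 N), for 0.2 s.
At the end, for the whole second after the job is handed in: The brush lies on its beech back (within 0.14 rad) on the bed, bristles up, within 30 mm of the rail's middle line and within 0.06 rad of the rail's direction, held with 4 to 15 N between the spring pad and the end stop (more than friction alone could hold), at rest and let go (all of step 2 and contact force between carriage and brush below 15 N and linear speed of brush below 0.01 m/s); the robot touches nothing.
It fails at once if the robot pushes or squeezes the brush with more than 20 N (contact force between any of the arm, the fingers and brush above 20 N).
It fails at once if the spring pad presses the brush with more than 15 N (contact force between carriage and brush above 15 N).
It fails at once if the brush is picked up (its middle more than 25 mm higher than when it stands) (height (world z) of brush_mid above 0.121 m).
It fails at once if a bystander is moved by more than 25 mm (distance of any of iron, scraper, cork, tin, bottle, copper_brush, screwdriver, wax_bar from where it was at the start of the episode above 0.025 m).
It also fails if it takes over 53 s, if anything falls off the work surface, if the arm or the gripper's body presses on something with over 40 N, if the wrist force passes 120 N, or if a joint passes its speed limit or range.

## Working session

There is one attempt and no reset: what is moved stays moved. The work goes in short steps, each a Python script; the robot and the scene stay as the last script left them, time stands still between calls to the robot, and variables do not carry over. Pictures are saved under pics/ and viewed, and the job is handed in when it is done.

```bash
mkdir -p pics
python3 - <<'E'
from bench import *
import cv2,numpy as np,pickle
for n in ["scene","top","wrist"]:
    c=camera(n); cv2.imwrite(f"pics/{n}0.png",c["image"]); pickle.dump(c,open(f"pics/{n}0.pkl","wb"))
    print(n,c["K"].tolist(),np.round(c["world_from_camera"],3).tolist())
print(read_clock(),read_ee_pos(),read_eef_rot(),read_contact_force(),read_finger_gap(),grip_depth)
E
ls
```

```text
scene [[416.86512543818674, 0.0, 277.789056410366], [0.0, 416.86512543818674, 208.82011760682315], [0.0, 0.0, 1.0]] [[-0.368, -0.652, 0.663, 1398.031], [0.93, -0.246, 0.274, 332.047], [-0.016, 0.718, 0.696, 961.041], [0.0, 0.0, 0.0, 1.0]]
top [[416.658044502342, 0.0, 268.19944051493337], [0.0, 416.658044502342, 201.67133475035808], [0.0, 0.0, 1.0]] [[0.02, 0.986, -0.164, 403.999], [-0.999, 0.024, 0.021, 31.016], [0.025, 0.163, 0.986, 1167.32], [0.0, 0.0, 0.0, 1.0]]
wrist [[325.19226210127806, 0.0, 278.4991779424509], [0.0, 325.19226210127806, 210.80752872248982], [0.0, 0.0, 1.0]] [[0.267, -0.924, -0.273, 103.503], [0.964, 0.255, 0.078, 645.92], [-0.002, -0.284, 0.959, 383.953], [0.0, 0.0, 0.0, 1.0]]
0.15 [173.10800731 626.03149206 238.05358914] [ 0.70115977 -0.09511047  0.09504395 -0.70021113] [-0.4909425  -0.33103484  0.53803145] 88.03573725165509 18.700000000000003
pics
```

View pics/scene0.png

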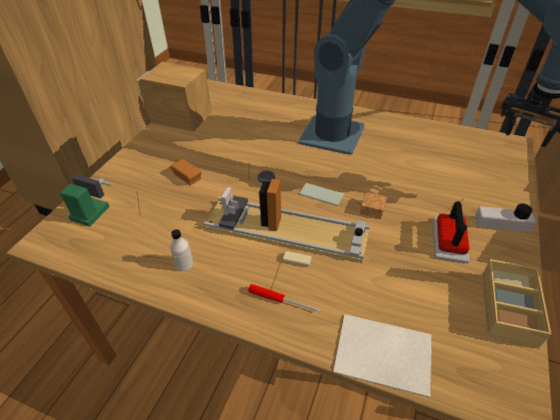

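View pics/top0.png

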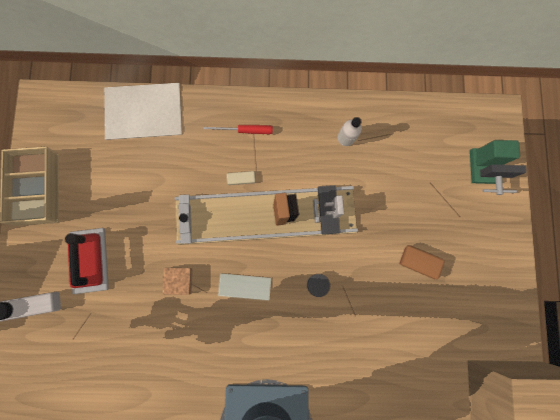

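The top view shows the rail lying roughly along world y: the stop is at about (184,218), the brush at (285,208) and the carriage at (328,210). Next I measure them from the depth data.

```bash
cat > h.py <<'E'
import numpy as np,cv2,pickle
def cloud(c):
    K=c["K"];z=c["z_map"];v,u=np.mgrid[0:z.shape[0],0:z.shape[1]]
    x=(u-K[0,2])/K[0,0]*z;y=(v-K[1,2])/K[1,1]*z
    P=np.stack([x,-y,-z,np.ones_like(z)],-1)@np.asarray(c["world_from_camera"]).T
    P=P[...,:3]; P[z<=0]=np.nan
    return P
E
python3 - <<'E'
from h import *
c=pickle.load(open("pics/top0.pkl","rb"));P=cloud(c)
im=c["image"]
cv2.imwrite("pics/topcrop.png",cv2.resize(im[170:260,165:375],None,fx=3.8,fy=3.8,interpolation=cv2.INTER_CUBIC))
z=P[...,2]
zc=np.clip(np.nan_to_num(z[170:260,165:375])/200*255,0,255).astype(np.uint8)
cv2.imwrite("pics/topz.png",cv2.resize(cv2.applyColorMap(zc,cv2.COLORMAP_JET),None,fx=3.8,fy=3.8,interpolation=cv2.INTER_NEAREST))
for (u,v) in [(300,260),(240,215),(250,205),(184,210),(183,218),(283,200),(283,215),(293,208),(328,195),(336,205),(325,225),(353,190),(240,178),(245,287),(318,285)]:
    print(u,v,np.round(P[v,u],1))
E
```

```text
300 260 [435.4 -85.7  -1.3]
240 215 [556.   84.4  12.5]
250 205 [584.4  57.3  15.3]
184 210 [561.3 234.2  48.3]
183 218 [537.9 233.3  61.6]
283 200 [573.7 -25.8 174.2]
283 215 [536.8 -26.2 176.9]
293 208 [556.5 -51.2 162.8]
328 195 [ 613.2 -157.1   42.8]
336 205 [ 576.7 -168.5   99.5]
325 225 [ 530.  -148.7   42.8]
353 190 [ 637.9 -236.7   -1.8]
240 178 [661.5  87.7  12.8]
245 287 [359.   65.    3.9]
318 285 [ 369.1 -131.4   31.3]
```

View pics/topcrop.png

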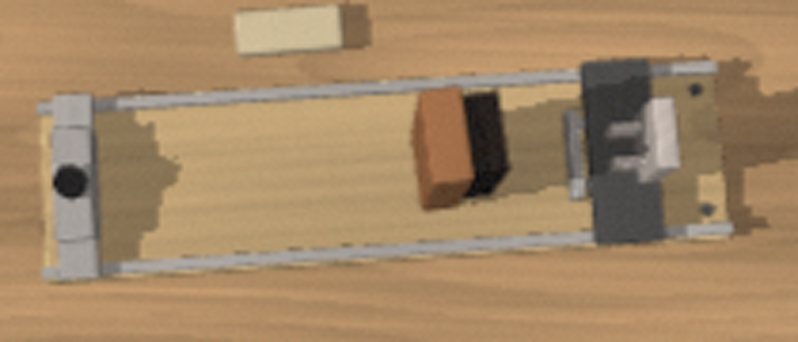

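View pics/topz.png

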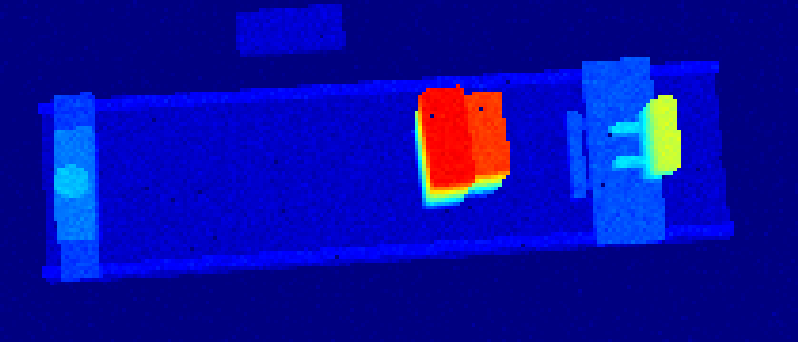

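Run:
```python
from h import *
c=pickle.load(open("pics/top0.pkl","rb"));P=cloud(c);z=P[...,2]
M=np.zeros(z.shape,bool);M[170:260,165:375]=1
def rect(m,n):
    p=P[m][:,:2].astype(np.float32); r=cv2.minAreaRect(p); print(n,m.sum(),np.round(r[0],1),np.round(r[1],1),round(r[2],2),"z",np.round(np.median(P[m][:,2]),1),"mean",p.mean(0)); return p
u=np.arange(z.shape[1])[None,:]*np.ones(z.shape)
rect(M&(z>170),"back"); rect(M&(z>150)&(z<169),"bristle")
rect(M&(z>36)&(z<50)&(u>315),"slab")
rect(M&(z>112)&(z<125)&(u>320),"plate")
rect(M&(z>36)&(z<52)&(u<200),"stop?")
rect(M&(z>33)&(z<46)&(u>312)&(u<321),"pad")
allm=M&(z>8)
# rails: edges per column of z in 20..33 bands between u 195..270
for lo in (0,1):
    pts=[]
    for uu in range(200,310):
        col=P[170:260,uu]; k=(col[:,2]>21)&(col[:,2]<33)
        x=col[:,0]; k&= (x>600) if lo else (x<545)
        if k.any(): pts.append([np.median(x[k]),np.median(col[k,1])])
    pts=np.array(pts,np.float32);l=cv2.fitLine(pts,cv2.DIST_HUBER,0,.01,.01).ravel();print("rail",l,np.degrees(np.arctan2(l[0],l[1])),len(pts))
for m in [M&(z>8)&(z<20)]: 
    p=P[m]; print("bed y ext",p[:,1].min(),p[:,1].max(),np.median(p[:,2]))
print("bench z",np.median(z[150:165,200:300]), np.median(z[265:275,200:300]))
```

```text
back 289 [561.6 -24.3] [62.3 27.8] 8.48 z 174.4 mean [561.04974  -24.222559]
bristle 229 [561.6 -36.4] [58.5 52.3] 8.41 z 164.3 mean [563.37537  -47.100185]
slab 781 [ 574.4 -152.6] [134.4  63.7] 5.53 z 40.7 mean [ 572.91376 -154.41823]
plate 103 [ 576.3 -176.2] [49.7 15.6] 6.88 z 114.7 mean [ 576.36505 -176.20868]
stop? 367 [540.1 233.3] [130.   28.7] 4.6 z 46.8 mean [537.9063 232.0619]
pad 153 [ 589.6 -127.4] [98.7 17.4] 0.23 z 40.0 mean [ 585.519   -128.71248]
rail [ 8.7515384e-02 -9.9616319e-01  4.9669507e+02  4.5945885e+01] 174.97931 110
rail [ 8.6338848e-02 -9.9626583e-01  6.1700391e+02  4.5517597e+01] 175.04698 110
bed y ext -241.36684613300932 263.8863058411391 14.73373235333031
bench z nan nan
```

```bash
cat >> h.py <<'E'
from bench import *
from scipy.spatial.transform import Rotation as R
a=np.radians(5.0)
D=np.array([-np.sin(a),np.cos(a)]);E_=np.array([np.cos(a),np.sin(a)])
O=np.array([559.8,12.0])
def W(x,y,z): 
    p=O+x*E_+y*D; return [p[0],p[1],z]
def to_rail(p):
    d=np.asarray(p)[:2]-O; return np.array([d@E_,d@D,p[2]])
def Q(s=1):
    z=np.array([*(s*E_),0]);y=np.array([0,0,-1.]);x=np.cross(y,z)
    return R.from_matrix(np.stack([x,y,z],1)).as_quat()
E
python3 - <<'E'
from h import *
print(R.from_quat(read_eef_rot()).as_matrix().round(2))
c=pickle.load(open("pics/top0.pkl","rb"));P=cloud(c);z=P[...,2]
# bed ends along mid strip
p=P[170:260,165:375].reshape(-1,3);r=np.array([to_rail(q) for q in p])
for s in (-1,1):
  k=(abs(r[:,2]-15)<5)&(abs(r[:,0])<50)
  print(s,np.sort(s*r[k,1])[-12:].round(1))
k=(r[:,2]>8)&(r[:,2]<33);print("x ext",r[k,0].min(),r[k,0].max())
print("plate",to_rail([576.3,-176.2,115]),"brush",to_rail([561.6,-24.3,176]),"stop",)
k=(r[:,2]>40)&(r[:,1]>150)&(abs(r[:,0])<38);print("stop y",np.percentile(r[k,1],[0,2,50,98,100]).round(1))
for s in (1,-1):
  for y,zz in ((-100,300),(-100,141),(0,141),(-215,60),(-20,60)):
    q=inverse_kinematics(W(-1,y,zz),Q(s)); print(s,y,zz,None if q is None else np.round(q,2))
E
```

```text
[[ 0.96 -0.    0.27]
 [-0.27 -0.    0.96]
 [ 0.   -1.   -0.  ]]
-1 [248.4 248.4 248.5 248.6 248.7 248.8 248.8 249.3 249.7 249.8 250.1 250.4]
1 [249.  249.  249.  249.1 249.2 249.3 249.6 249.7 249.7 249.9 250.1 250.4]
x ext -67.1716358698732 127.75612138742633
plate [ 3.45017334e-02 -1.88921912e+02  1.15000000e+02] brush [ -1.37060301 -36.31874788 176.        ] stop
stop y [207.8 208.1 221.  235.4 236.7]
1 -100 300 [-0.53  0.44  0.82  1.71 -0.34  1.15  0.48]
1 -100 141 [-0.39  0.62  0.64  1.85 -0.48  0.84  0.58]
1 0 141 [-0.48  0.56  0.5   1.88 -0.36  0.79  0.31]
1 -215 60 [-0.2   0.82  0.67  1.78 -0.69  0.79  0.91]
1 -20 60 [-0.37  0.68  0.4   1.9  -0.42  0.64  0.39]
-1 -100 300 [-0.68  0.55  1.1   1.72 -0.52  1.2  -2.5 ]
-1 -100 141 [-0.65  0.83  1.09  1.86 -0.87  1.02 -2.23]
-1 0 141 [-0.84  0.81  1.09  1.9  -0.86  1.   -2.4 ]
-1 -215 60 [-0.42  1.05  1.08  1.79 -1.1   1.04 -1.94]
-1 -20 60 [-0.79  1.    1.08  1.93 -1.11  0.98 -2.21]
```

Run:
```python
from h import *
move_pose(W(-1.4,-105,300),Q(1))
grip(20,10)
move_l(W(-1.4,-105,143),speed=120)
print(read_clock(),to_rail(read_ee_pos()),read_contact_force(),read_finger_gap())
f0=read_contact_force()
y=-105
# approach to contact
hit=move_l(W(-1.4,-70,143),speed=25,guard=2.0)
print(hit,to_rail(read_ee_pos()).round(1),(read_contact_force()-f0).round(2),read_clock())
c=camera("scene"); cv2.imwrite("pics/s1.png",cv2.resize(c["image"][140:290,180:400],None,fx=3.4,fy=3.4))
```

```text
5.5833 [  -0.89535328 -105.17614951  143.67608088] [-0.24848171 -0.92980331 -0.45043067] 19.966532305243874
False [ -1.4 -70.2 143. ] [ 1.37 -0.    0.14] 7.1333
```

View pics/s1.png

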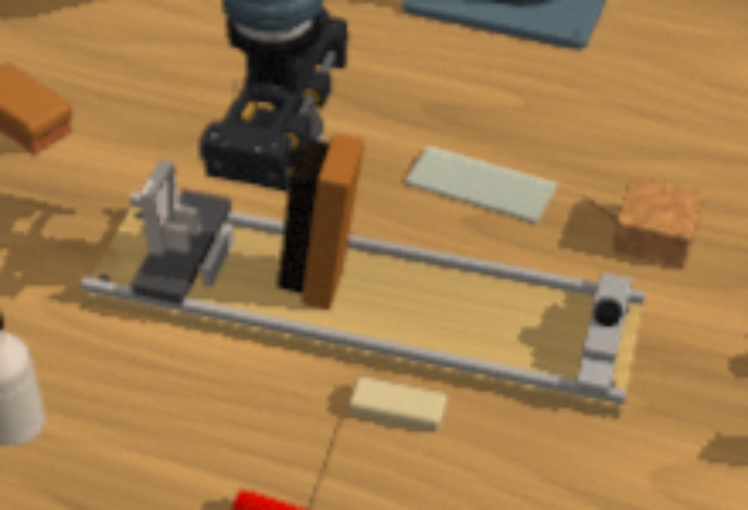

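In this view the fingers touch the bristle face and the brush already leans a little (top at about (340,140), foot at (318,300)). I keep pushing slowly.

Run:
```python
from h import *
f0=read_contact_force()
for y in (-55,-45,-38,-32,-26):
    hit=move_l(W(-1.4,y,143),speed=25,guard=8)
    print(y,hit,to_rail(read_ee_pos()).round(1),read_contact_force().round(2),round(read_clock(),2))
    if hit: break
    c=camera("top");P=cloud(c)[170:260,165:375].reshape(-1,3)
    # brush fallen: nothing orange high
c=camera("scene"); cv2.imwrite("pics/s2.png",cv2.resize(c["image"][140:290,180:400],None,fx=3.4,fy=3.4))
```

```text
-55 False [ -1.4 -55.  143. ] [-0.46  1.09  0.36] 7.93
-45 False [ -1.4 -44.9 143. ] [ 0.7  -0.21 -0.43] 8.53
-38 False [ -1.4 -37.8 143. ] [ 0.39  0.09 -0.65] 9.02
-32 False [ -1.4 -31.8 143. ] [-0.36 -0.89 -0.61] 9.46
-26 False [ -1.4 -25.8 143. ] [0.37 0.41 0.26] 9.9
```

View pics/s2.png

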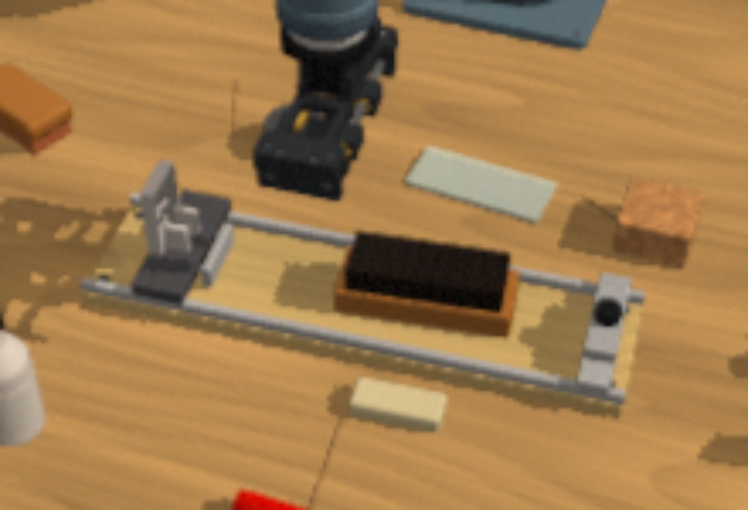

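The picture shows the brush on its back with the bristles up, its head towards the stop (brush from (340,290) to (515,300)). Next I go behind the push plate and measure the brush.

Run:
```python
from h import *
move_l(W(-1.4,-26,175),speed=150)
move_l(W(0,-232,175),speed=200)
c=camera("top");cv2.imwrite("pics/t3.png",cv2.resize(c["image"][170:260,165:375],None,fx=3.8,fy=3.8,interpolation=cv2.INTER_CUBIC))
P=cloud(c)[170:260,165:375].reshape(-1,3);r=np.array([to_rail(q) for q in P])
k=(r[:,2]>58)&(r[:,2]<75)&(r[:,1]>-60)&(r[:,1]<170)&(abs(r[:,0])<50)
print("bristle",cv2.minAreaRect(r[k,:2].astype(np.float32)),np.median(r[k,2]))
k=(r[:,2]>33)&(r[:,1]>-60)&(r[:,1]<170)&(abs(r[:,0])<50)
print("brush",cv2.minAreaRect(r[k,:2].astype(np.float32)))
grip(4,10)
move_l(W(0,-232,62),speed=120)
hold(0.2)
print(to_rail(read_ee_pos()).round(1),read_contact_force().round(2),read_finger_gap(),read_clock())
```

```text
bristle ((-7.601131439208984, 60.30183029174805), (53.278446197509766, 140.12367248535156), 3.732447862625122) 66.7533885051821
brush ((-8.031890869140625, 60.099388122558594), (62.07142639160156, 159.77383422851562), 3.9027624130249023)
[   0.5 -232.2   62.7] [-0.33  0.54  0.67] 4.030607877004177 13.325
```

View pics/t3.png

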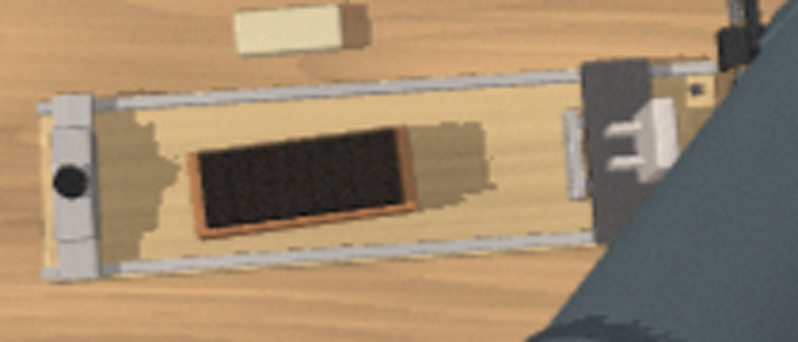

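Run:
```python
from h import *
d3=np.array([*D,0])
def fr(): 
    return np.mean([(hold(0.02),read_contact_force())[1]@d3 for _ in range(4)])
b=fr();print("base",b)
hit=move_l(W(0,-190,62),speed=50,guard=5)
y=to_rail(read_ee_pos())[1];print(hit,y,fr(),read_clock())
y0=y
for s,v in ((30,50),(90,50),(105,40),(115,25),(122,25),(130,30)):
    h=move_l(W(0,y0+s,62),speed=v)
    print(s,h,to_rail(read_ee_pos()).round(2),round(fr(),2),round(read_clock(),2))
c=camera("top");cv2.imwrite("pics/t4.png",cv2.resize(c["image"][170:260,165:375],None,fx=3.8,fy=3.8,interpolation=cv2.INTER_CUBIC))
c=camera("scene"); cv2.imwrite("pics/s4.png",cv2.resize(c["image"][140:290,180:400],None,fx=3.4,fy=3.4))
print(y0)
```

```text
base 0.11748229114572872
True -205.00438977498862 0.24163780265192847 14.0333
30 False [  -0.93 -177.67   61.61] -6.97 14.88
90 False [  -0.99 -118.4    61.62] -8.25 16.29
105 False [  -1.01 -102.77   61.63] -6.82 16.88
115 False [ -1.07 -93.71  61.63] -9.27 17.5
122 False [ -1.02 -86.94  61.67] -9.86 18.0
130 False [ -1.06 -78.74  61.65] -9.4 18.48
-205.00438977498862
```

View pics/t4.png

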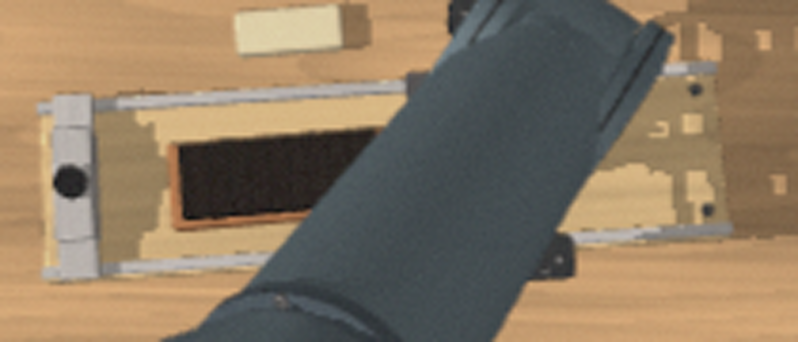

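View pics/s4.png

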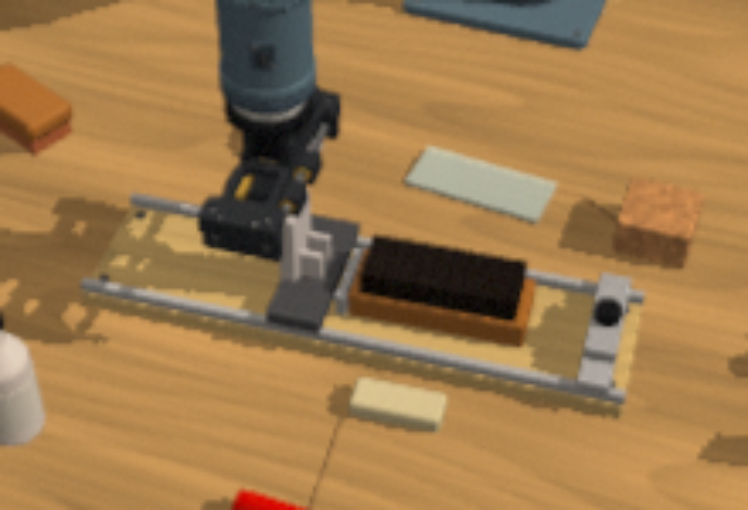

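The pad is now against the brush's end and the brush has turned square. The tool reads about 9 N while the carriage runs. Next I approach the stop in fine steps.

Run:
```python
from h import *
d3=np.array([*D,0])
def rd(n=8):
    f=[];p=[]
    for _ in range(n):
        hold(0.02);f.append(-(read_contact_force()@d3));p.append(to_rail(read_ee_pos())[1])
    return np.mean(f),np.mean(p)
T=-75.0
move_l(W(0,-50,62),speed=30); print(rd(),read_clock())
move_l(W(0,-35,62),speed=25); f,p=rd();print(f,p,read_clock())
T=-35; log=[]
fb=[]
while T<-5 and read_clock()<36:
    T+=1.0
    move_l(W(0,T,62),speed=10)
    f,p=rd(); log.append((T,p,f)); print(T,round(p,2),round(T-p,2),round(f,2))
    if len(log)>=5:
        base=np.median([l[2] for l in log[:4]]); lag=np.median([l[0]-l[1] for l in log[:4]])
        if f>base+4 or (T-p)>lag+1.2: break
print(read_clock())
np.save("log.npy",log)
```

```text
(np.float64(10.101214843010734), np.float64(-54.25135306483084)) 19.7
9.735240334750149 -39.214629651478134 20.5833
-34.0 -38.51 4.51 10.83
-33.0 -37.61 4.61 11.09
-32.0 -36.63 4.63 11.14
-31.0 -35.65 4.65 11.07
-30.0 -34.64 4.64 11.04
-29.0 -33.67 4.67 11.13
-28.0 -32.66 4.66 11.39
-27.0 -31.67 4.67 11.19
-26.0 -30.66 4.66 11.11
-25.0 -29.68 4.68 10.97
-24.0 -28.67 4.67 11.39
-23.0 -27.69 4.69 11.19
-22.0 -26.68 4.68 11.49
-21.0 -25.68 4.68 10.96
-20.0 -24.7 4.7 11.06
-19.0 -24.04 5.04 11.81
-18.0 -23.56 5.56 13.06
-17.0 -23.07 6.07 14.22
27.4833
```

The stop was felt at TCP y ≈ -24.4, where the force starts to rise by 2.5 N/mm. I estimate the pad force at about 4 N now (14.2 N read, less about 10 N friction) and advance to roughly 18.2 N.

Run:
```python
from h import *
d3=np.array([*D,0])
def rd(n=10):
    f=[];p=[]
    for _ in range(n):
        hold(0.02);f.append(-(read_contact_force()@d3));p.append(to_rail(read_ee_pos())[1])
    return np.mean(f),np.mean(p)
T=-17.
while T<-12:
    T+=0.7; move_l(W(0,T,62),speed=8)
    f,p=rd(); print(round(T,1),round(p,2),round(f,2))
    if f>17.7: break
# let go
move_l(W(0,T-25,62),speed=40)
print(rd())
move_l(W(0,T-60,62),speed=80)
move_l(W(0,T-60,175),speed=150)
move_l(W(0,-232,230),speed=200)
c=camera("top");cv2.imwrite("pics/t5.png",cv2.resize(c["image"][170:260,165:375],None,fx=3.8,fy=3.8,interpolation=cv2.INTER_CUBIC))
P=cloud(c)[170:260,165:375].reshape(-1,3);r=np.array([to_rail(q) for q in P])
k=(r[:,2]>58)&(r[:,2]<75)&(r[:,1]>40)&(r[:,1]<205)&(abs(r[:,0])<50)
print("bristle",cv2.minAreaRect(r[k,:2].astype(np.float32)),np.median(r[k,2]))
k=(r[:,2]>108)&(r[:,2]<125)&(r[:,1]>-60)&(abs(r[:,0])<40)
print("plate",cv2.minAreaRect(r[k,:2].astype(np.float32)))
c=camera("scene"); cv2.imwrite("pics/s5.png",cv2.resize(c["image"][140:290,180:400],None,fx=3.4,fy=3.4))
print(read_clock())
```

```text
-16.3 -22.83 15.57
-15.6 -22.51 16.69
-14.9 -22.19 17.19
-14.2 -21.86 18.03
(np.float64(0.2523547563799778), np.float64(-38.71249277789543))
bristle ((-2.2482242584228516, 128.377197265625), (140.16798400878906, 53.74702835083008), 89.77843475341797) 66.60831450224578
plate ((-0.2998046875, -3.3021955490112305), (15.453200340270996, 46.89295196533203), 86.57830047607422)
32.6667
```

View pics/t5.png

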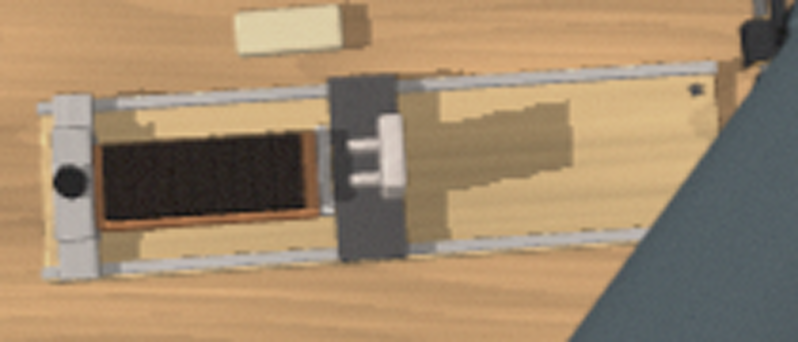

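View pics/s5.png

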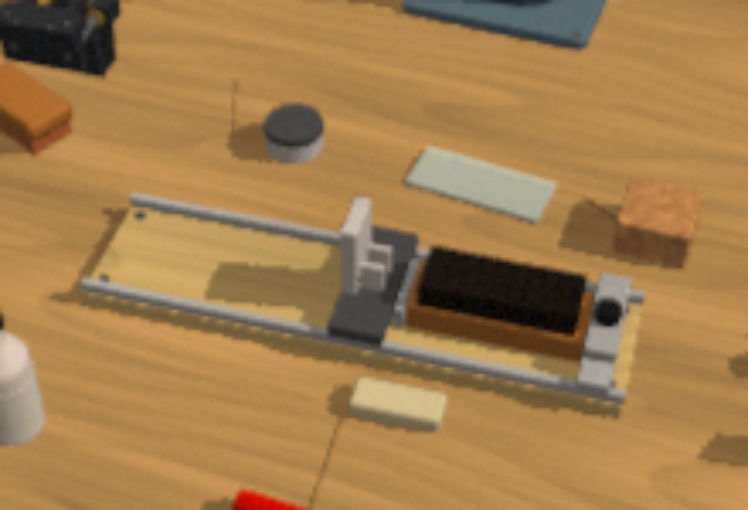

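The brush (100–318 px across) sits against the stop with the pad at its end. It is square to 0.2° and the arm is clear, so I hand in.

Run:
```python
from bench import *
print(read_contact_force(),read_clock()); print(sign_off(),read_clock())
```

```text
[-0.97231486  0.43140188  0.01481244] 32.6667
the job is handed in; nothing more can be done
the job is handed in; nothing more can be done
```

The brush lies on its beech back along the rail, bristles up and head against the end stop. It is clamped there by the carriage. I handed the job in at about 33 s; no verdict is reported.

- **Tipping:** I pushed the brush over with both fingers high on the bristle face. It fell with about 4° of yaw, and the carriage's pad turned it square on the way to the stop.
- **Finding the stop:** I felt it where the push force began to rise, with the stop face at about 207–208 mm along the rail.
- **Pad pressure:** My last push read 18.0 N against about 11.1 N while sliding, with the pad about 2.6 mm past contact. That puts the pad at roughly 7–8 N. This is worked out from the tool force and the spring rate, as I could not measure the pad directly.
- **Final checks:** The last pictures show the brush 2 mm off the rail's middle line and within 0.3° of its direction. The bristle tops are at 67 mm, as they should be for a brush lying flat. The arm was clear and reading about 1 N or less, which is its usual noise.
- **Other things on the bench:** Those visible near the rail looked unmoved. I did not measure each of them, and part of the bench was hidden by the arm or outside the crops.

No check failed or disagreed.

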